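# Swap the coarse slipstone for the fine one

### The arm

A 6-joint arm with a two-finger parallel gripper is mounted at the origin on the work surface. World frame = base frame: x ahead of the robot, y to its left, z up, the work surface at z = 0. Lengths are in mm, angles in rad, forces in N, time in s.
With the tool pointing down it reaches from about 350 to 850 mm from the base axis. Payload 8.1 kg.
Tool frame: the origin (TCP) lies midway between the tips of the shut fingers; the grasp point (between the pads) lies ctrl.pinch_z behind it (ctrl.pinch_z is the distance from the TCP to the grasp point, in mm); z points along the fingers, y is the direction in which the jaws open and shut (so a half turn about z gives the same grasp; the last joint's range is limited). The gripper opens to 85 mm and grips with 20 to 120 N. Pads are 22 mm wide; open, the fingers measure 114 mm over their backs; the gripper's body (76 mm by 85 mm) begins 54 mm behind the grasp point. The pads swing forward as they close: fully open they stand 13 mm farther back than shut.
Start: joints at [-1.373, 0.13, 1.488, -0, 1.523, -0.085], TCP at [167.448, -576.165, 231.292] pointing down, gripper open.
Joint ranges: [-2.96, 2.96], [-0.89, 2.26], [0.02, 2.5], [-1.34, 4.48], [0, 2.73], [-2.66, 2.66]. Speed limits (rad/s): [2.39, 2.39, 2.79, 3.14, 3.14, 3.14].

### API

Orientations are given as [roll, pitch, yaw] about the fixed x, y, z axes, in that order (R = Rz(yaw) Ry(pitch) Rx(roll)).
In Python, from workcell import ctrl gives the robot as it stands.
- The arm moves only by the tool drive_tool, never from a script. Its argument "plan" is a list of rows, each an object of numbers: "x", "y", "z": the shift along the world's x, y, z in cm; "spin": the turn about the world's z in rad. In form: [{"x": .., "y": .., "z": .., "spin": ..}, ...]. A call has 1 to 20 rows; each row shifts and turns the commanded pose from where the row before left it; what a row does not reach is not made up. A row lasts 1/10 s, in which the tool goes at most 50 mm and 8.59 degrees, less where a joint would pass 70% of its speed; a pose out of reach is approached as far as the arm can. A call is refused whole if a number of a shift passes 5 or a number of a turn 0.15, either way. A call with a gripper value outside its range is refused whole. "fingers" is the opening, from -1 (shut) to 1 (fully open), set as the call begins (left out, the last holds). The fingers move at their own pace and stop on an object; "grip_force" is the grip in N (left out, the last holds). Time passes only in rows, so rows that do not move let the fingers close. It gives the time, the measured TCP pose, the force and the opening at its end, in the units of the state.
- ctrl.observe(): the state, without advancing time (a new reading comes with each control period).
- ctrl.capture(name): name is "scene" or "top" or "wrist"; returns the picture (400x640x3 uint8, blue, green, red); there is no depth.
- ctrl.get_calibration(name): a dict with "fovy" (degrees; the focal length in pixels is half the picture's height over the tangent of half this angle, whatever the lens; pixels are square), "cx", "cy" (the principal point, pixels), "xyz" and "orientation" of the camera in the world. Camera axes: x right, y down, z forward; pixel columns grow to the right and rows downward; lengths in mm; the calibration is good to about 2 mm. A picture is of the moment at which its call begins: read the wrist's pose just before it. get_calibration takes no time and is no camera call; for the wrist camera it gives the pose at the moment of the call.
- ctrl.hand_in(): hands the job in, once; it reports no verdict.
The state is a dict: "clock": time; "joints": joint angles; "dq": joint speeds; "joint_efforts": joint torques, N m; "position": TCP position; "ee_rot": TCP orientation; "contact_force": force on the tool from outside, world axes, zero at the start; "moment": the same for the moment, N m; "finger_gap": opening from 0.0 (shut) to 1.0 (fully open).
Only numpy, scipy, OpenCV 4.12 (cv2) and the standard library are available. Lean on these libraries where they do the work, as an engineer would, in place of code of your own. Each camera call takes 0.05 s, during which the arm holds its last target.

### The job

Change sharpening stones: first slide the dark coarse stone from its drying stand fully home into the open well of the wooden stone case and let go of it. Then lift the case's cover flap until it stands fully open by itself, draw out the pale fine stone hidden beneath, and finish while still holding that stone upright in the gripper over the middle of the steel drip tray, its lower end at least 15 cm above the bench and clear of the case and flap. Leave the flap standing open, the coarse stone in its well, and the oil bottle, the bowl and the gouge where they are.

Things in the scene. Friction and masses are not known exactly. Their poses are not given: they have to be found in the camera images.
- coarse_mid (a point): Centre of the coarse slipstone: a dark grey rectangular plate, 14 mm thick (its x), 44 mm wide (its y), 80 mm tall (its z), about 0.13 kg. At the start it stands upright in the slot of the drying stand, the upper 58 mm showing; its top is 40 mm above this point.
- fine_mid (a point): Centre of the fine slipstone: a pale cream plate of the same size (14 mm along its x, 44 along its y, 80 tall along z), about 0.12 kg. At the start it stands upright, fully home, in the covered well of the case under the flap, its upper 40 mm above the deck of the wells.
- case: Fixed wooden stone case, 150 (x) by 280 mm (y), origin at the centre of its underside. Its flat deck, 55 mm up, has two wells 17 (x) by 47 mm (y), 40 mm deep; a stone fully home has its centre 55 mm above the underside. The -y well is open and empty. The +y side, from y = -3 to +140 mm, has 8 mm walls, tops 105 mm up (clear inside 134 mm in x, 127 mm in y), and is covered by the flap.
- well_open (a point): Centre of the mouth of the open well, on the deck; at (0, -85, 55) mm in the case's frame. Axes as the case.
- well_covered (a point): Centre of the mouth of the well under the flap, on the deck; at (0, 60, 55) mm in the case's frame. Axes as the case.
- flap (a joint): Opening angle of the cover flap in rad: 0 shut flat, grows as its -y edge rises, 1.7 the stop. It starts between 0 and 0.2. The hinge is stiff, so the flap stays at whatever angle it is left; about 2 N at the handle moves it. It counts as standing open above 1.3.
- flap_axis (a point): Middle of the flap's hinge line, at (0, 135, 105) mm in the case's frame. The line runs along the case's x. The flap is an 8 mm wooden board, 150 mm by 155 mm, lying on the wall tops when shut; its free edge overhangs the wall by 15 mm on the -y side.
- flap_grip (a point): Centre of the flap's brass T-handle: a round bar 18 mm thick, 30 mm long, along the case's x, on a 10 mm post in its middle. Flap shut, it lies 130 mm to the case's -y side of the hinge line and 38 mm above it (30 mm above the board's top); it swings about the hinge line with the flap. Pinched on its two flat ends it can turn between the fingers.
- stand: Fixed light wooden drying stand, 80 x 100 x 35 mm, origin at the centre of its underside; a slot 18 by 48 mm, 22 mm deep, in its top holds the coarse stone (stone's axes along the stand's).
- tray: Fixed shallow steel drip tray, 150 mm (its x) by 170 mm (its y), 20 mm high. Origin at the centre of its underside.
- oil: Bystander: amber oil bottle, 48 mm across, 105 mm tall, origin at the centre of its underside.
- bowl: Bystander: small carved wooden bowl, 100 mm across, 40 mm high, origin at the centre of its underside.
- gouge: Bystander: carving gouge lying on the bench, 215 mm long along its x (handle towards -x, 22 mm thick), origin near its middle on the underside.
Things that resemble listed ones, but are neither listed nor needed, are in the scene too. What is shaped like the part that bears coarse_mid but orange, pink or turquoise is not meant.

How it is judged:
By the outcome, as a careful person would: the job done as asked, in the order asked, and still so for the second after the job is handed in, while the arm keeps its last pose, push and grip.
It also fails if it takes over 72 s, if anything falls off the work surface, if the arm or the gripper's body presses on something with over 40 N, if the wrist force passes 120 N, or if a joint passes its speed limit or range.

## Working session

There is one attempt and no reset: what is moved stays moved. The work goes in short steps, Python scripts to look and compute and a tool call to move; the robot and the scene stay as the last step left them, time stands still between calls to the robot, and variables do not carry over. Pictures are saved under pics/ and viewed, and the job is handed in when it is done.

Besides the shell and the picture viewer there is one more tool, called after "Emit:" as a command line: name --argument value ..., lists and objects as JSON in quotes. drive_tool: Moves the arm, as the interface text tells. Its arguments: {"type":"object","properties":{"plan":{"type":"array","items":{"type":"object","properties":{"x":{"type":"number"},"y":{"type":"number"},"z":{"type":"number"},"spin":{"type":"number"}}}},"fingers":{"type":"number"},"grip_force":{"type":"number"}},"required":["plan"]}

```bash
ls; mkdir -p pics; python3 - <<'E'
from workcell import ctrl
import cv2
print(ctrl.observe(), ctrl.pinch_z)
for n in ["scene","top","wrist"]:
    c=ctrl.get_calibration(n); print(n,c)
    cv2.imwrite(f"pics/{n}0.png",ctrl.capture(n))
E
```

```text
pics
{'clock': 0.0, 'joints': array([-1.37341262e+00,  1.31169739e-01,  1.48925855e+00,  8.69894422e-06,
        1.52296958e+00, -8.53963686e-02]), 'dq': array([ 0.0006899 , -0.0011637 , -0.00124392,  0.00026364, -0.00068502,
        0.00042091]), 'joint_efforts': array([-3.06434871e-03, -5.69396639e+01, -5.00552738e+01, -5.55101524e-04,
        1.45288382e-02, -4.38753068e-05]), 'position': array([ 167.33825007, -575.64139976,  230.25067244]), 'ee_rot': array([-3.13979476e+00, -1.62628131e-04,  2.82779501e-01]), 'contact_force': array([ 0.74719251, -0.38063224,  0.05955187]), 'moment': array([-0.02252434,  0.03958663, -0.01544631]), 'finger_gap': 0.9982034045529434} 18.700000000000003
scene {'fovy': 42.313232985831824, 'cx': 318.54202106042425, 'cy': 201.61509161656707, 'xyz': array([1185.93508977, -583.93289717, 1285.30951234]), 'orientation': array([-2.52295998,  0.01337591,  0.83048948])}
top {'fovy': 49.66068061703637, 'cx': 318.74149013743715, 'cy': 208.99384794918552, 'xyz': array([ 425.48056925,  -36.60202588, 1126.51398547]), 'orientation': array([-3.00590085, -0.02984015, -1.58816598])}
wrist {'fovy': 59.64792484356282, 'cx': 316.7276695522312, 'cy': 201.6676984151707, 'xyz': array([ 235.93585769, -555.81593366,  372.9644879 ]), 'orientation': array([ 2.85818516e+00,  1.79243126e-03, -1.28699627e+00])}
```

View pics/scene0.png

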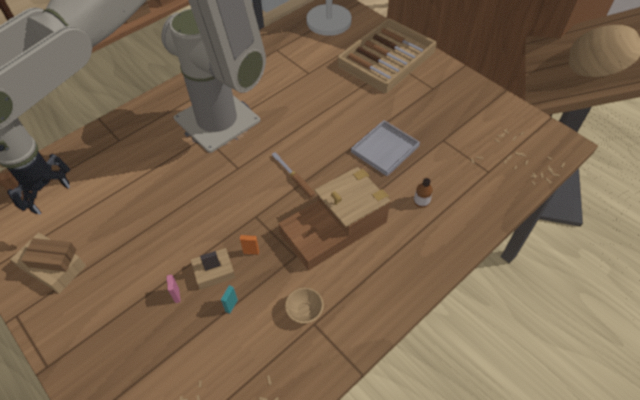

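View pics/top0.png

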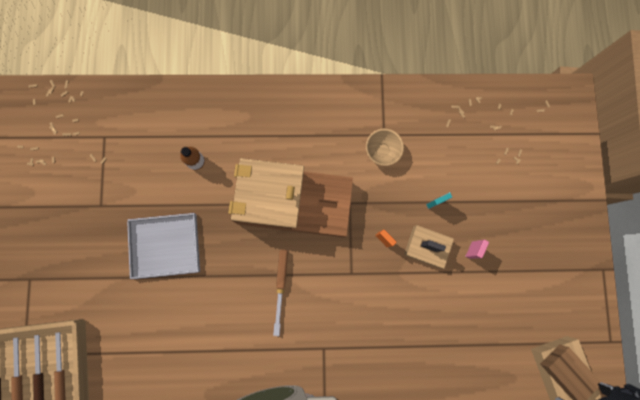

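View pics/wrist0.png

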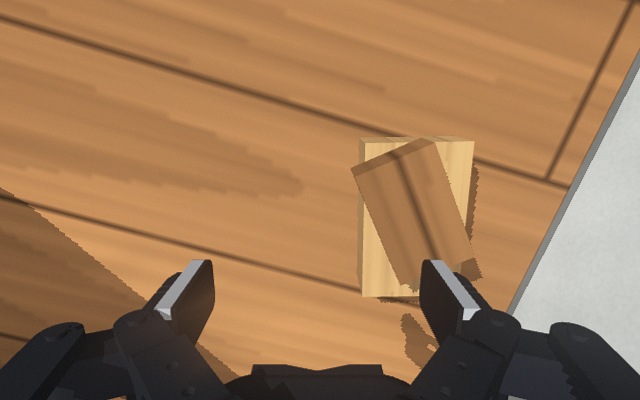

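```bash
cat > h.py <<'E'
import numpy as np, cv2
from scipy.spatial.transform import Rotation as R
from workcell import ctrl
class Cam:
    def __init__(s,n,c=None):
        c=c or ctrl.get_calibration(n); s.f=200/np.tan(np.radians(c["fovy"])/2); s.c=np.array([c["cx"],c["cy"]]); s.p=np.array(c["xyz"]); s.R=R.from_euler("xyz",c["orientation"]).as_matrix()
    def proj(s,P):
        q=(np.atleast_2d(P)-s.p)@s.R; return q[:,:2]/q[:,2:]*s.f+s.c
    def ray(s,u):
        u=np.atleast_2d(u).astype(float); d=np.c_[(u-s.c)/s.f,np.ones(len(u))]@s.R.T; return d
    def plane(s,u,z):
        d=s.ray(u); return s.p+d*((z-s.p[2])/d[:,2:])
def tri(c1,u1,c2,u2):
    d1=c1.ray(u1)[0];d2=c2.ray(u2)[0]
    A=np.c_[d1,-d2]; t=np.linalg.lstsq(A,c2.p-c1.p,rcond=None)[0]
    a=c1.p+t[0]*d1;b=c2.p+t[1]*d2; return (a+b)/2,np.linalg.norm(a-b)
def crop(img,x0,y0,w,h,k,name):
    cv2.imwrite("pics/"+name,cv2.resize(img[y0:y0+h,x0:x0+w],None,fx=k,fy=k,interpolation=cv2.INTER_CUBIC))
E
python3 - <<'E'
from h import *
t=cv2.imread("pics/top0.png"); s=cv2.imread("pics/scene0.png")
crop(t,220,140,150,110,5,"t_case.png"); crop(t,370,180,130,100,6,"t_stand.png"); crop(s,150,150,260,180,3,"s_all.png")
E
```

```text
(no output)
```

View pics/t_case.png

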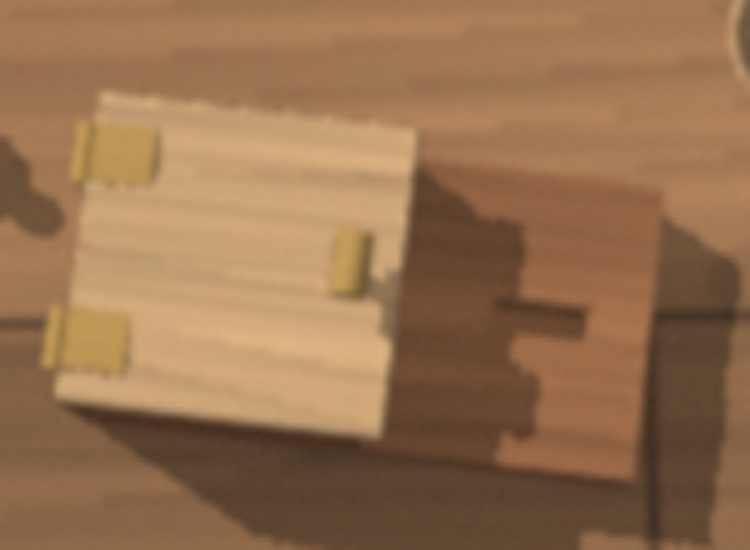

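View pics/t_stand.png

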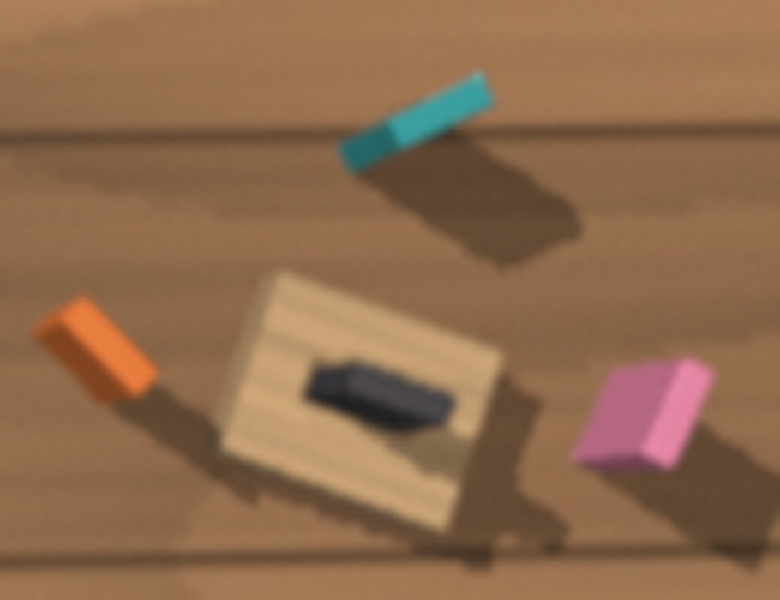

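View pics/s_all.png

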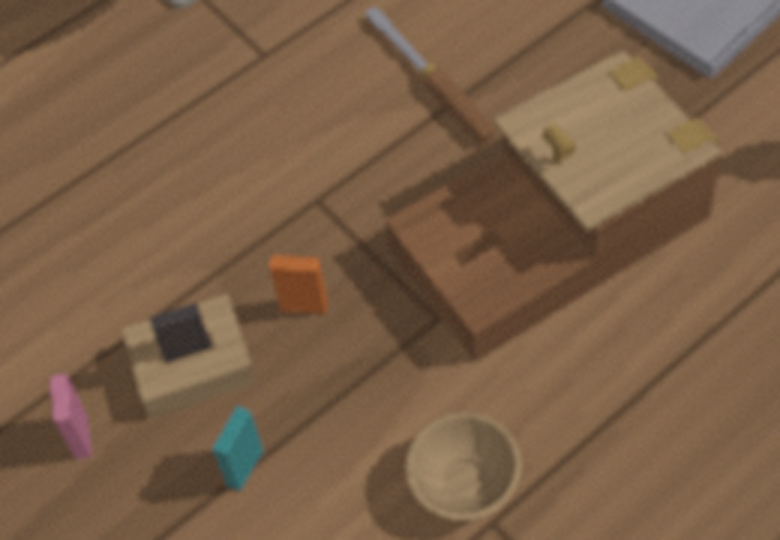

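```bash
cat > m1.py <<'E'
from h import *
T=Cam("top");S=Cam("scene")
def tc(x,k,o): return (np.array(x)+.5)/k-.5+np.array(o)
st=T.plane(tc([(283,270),(500,350),(447,530),(225,448)],6,(370,180)),35)
print("stand",st.mean(0),np.linalg.norm(np.diff(st,axis=0),axis=1)); e=(st[2]-st[3])+(st[1]-st[0]); print("dir y",np.degrees(np.arctan2(e[1],e[0])))
dk=T.plane(tc([(662,190),(633,482)],5,(220,140)),55); d=dk[0]-dk[1]; print("deck end",dk,np.linalg.norm(d),np.degrees(np.arctan2(d[1],d[0])))
fl=T.plane(tc([(100,92),(417,130),(382,438),(55,402)],5,(220,140)),113);print("flap",fl,np.linalg.norm(np.diff(fl,axis=0),axis=1))
for i in range(4):
  a=fl[(i+1)%4]-fl[i];print(np.degrees(np.arctan2(a[1],a[0])))
w=T.plane(tc([(498,302),(587,310),(582,337)],5,(220,140)),55);print("well",w)
tr=T.plane([(128,217),(195,213),(199,272),(132,279)],20);print("tray",tr,tr.mean(0))
# coarse top face
c=T.plane(tc([(348,362),(455,402),(443,428),(338,392)],6,(370,180)),93);print("coarse",c.mean(0),c)
E
python3 m1.py
```

```text
stand [ 475.15128877 -353.34171693   35.        ] [97.9042708  80.05893232 99.17884905]
dir y -111.21837250951177
deck end [[ 650.42291433 -156.82884103   55.        ]
 [ 502.58694345 -138.25029439   55.        ]] 148.9987808038151 -7.162810883257768
flap [[689.03034839 118.05778433 113.        ]
 [668.87507808 -33.31889786 113.        ]
 [520.90107067 -15.03380564 113.        ]
 [540.07564417 137.96996581 113.        ]] [152.71258898 149.09946837 154.20057829]
-97.58412343353979
172.95569156478385
82.85687984832443
-7.614126563951717
well [[ 594.03084923  -72.67013048   55.        ]
 [ 589.39669609 -117.33368345   55.        ]
 [ 575.73266862 -114.50549541   55.        ]]
tray [[561.92244066 413.64450878  20.        ]
 [569.8900822  244.76730621  20.        ]
 [420.1951313  231.64843442  20.        ]
 [405.81698334 397.30439969  20.        ]] [489.45615938 321.84116228  20.        ]
coarse [ 473.51871523 -349.58718567   93.        ] [[ 487.42973093 -330.89682608   93.        ]
 [ 470.73330308 -373.3315845    93.        ]
 [ 460.43068363 -367.88492858   93.        ]
 [ 475.48114328 -326.23540352   93.        ]]
```

Emit:
drive_tool --plan '[{"x": 3.07, "y": 2.24, "spin": 0.092}, {"x": 3.07, "y": 2.24, "spin": 0.092}, {"x": 3.07, "y": 2.24, "spin": 0.092}, {"x": 3.07, "y": 2.24, "spin": 0.092}, {"x": 3.07, "y": 2.24, "spin": 0.092}, {"x": 3.07, "y": 2.24, "spin": 0.092}, {"x": 3.07, "y": 2.24, "spin": 0.092}, {"x": 3.07, "y": 2.24, "spin": 0.092}, {"x": 3.07, "y": 2.24, "spin": 0.092}, {"x": 3.07, "y": 2.24, "spin": 0.092}, {}, {}, {}]' --fingers 1 --grip_force 50

```text
invalid input at $.plan[0]: expected keys x, y, z, spin
```

```bash
python3 - <<'E'
from h import *
import json
o=ctrl.observe();c=ctrl.get_calibration("wrist");print(o["position"],o["ee_rot"])
cv2.imwrite("pics/w1.png",ctrl.capture("wrist")); json.dump({k:np.array(v).tolist() for k,v in c.items()},open("w1.json","w"))
E
```

```text
[ 167.37807727 -575.73672325  230.4570622 ] [-3.14013835e+00 -1.53388567e-04  2.82792779e-01]
```

View pics/w1.png

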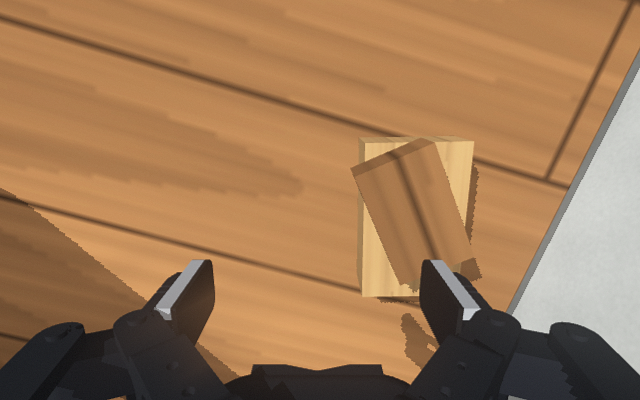

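Emit:
drive_tool --plan '[{"x": 3.07, "y": 2.24, "z": 0, "spin": 0.092}, {"x": 3.07, "y": 2.24, "z": 0, "spin": 0.092}, {"x": 3.07, "y": 2.24, "z": 0, "spin": 0.092}, {"x": 3.07, "y": 2.24, "z": 0, "spin": 0.092}, {"x": 3.07, "y": 2.24, "z": 0, "spin": 0.092}, {"x": 3.07, "y": 2.24, "z": 0, "spin": 0.092}, {"x": 3.07, "y": 2.24, "z": 0, "spin": 0.092}, {"x": 3.07, "y": 2.24, "z": 0, "spin": 0.092}, {"x": 3.07, "y": 2.24, "z": 0, "spin": 0.092}, {"x": 3.07, "y": 2.24, "z": 0, "spin": 0.092}, {"x": 0, "y": 0, "z": 0, "spin": 0}, {"x": 0, "y": 0, "z": 0, "spin": 0}, {"x": 0, "y": 0, "z": 0, "spin": 0}]' --fingers 1 --grip_force 50

```text
clock: 1.5
position: [473.8, -352.6, 231.1]
ee_rot: [-3.141, 0.0, 1.201]
contact_force: [-0.2, -0.1, -0.7]
finger_gap: 0.999
```

```bash
cat > look.py <<'E'
from h import *
import json,sys
o=ctrl.observe();c=ctrl.get_calibration("wrist");print(o["clock"],o["position"],o["ee_rot"],o["contact_force"])
n=sys.argv[1]
cv2.imwrite(f"pics/{n}.png",ctrl.capture("wrist")); json.dump({k:np.array(v).tolist() for k,v in c.items()},open(n+".json","w"))
E
python3 look.py w2
```

```text
1.5 [ 473.76342512 -352.62355433  231.05327391] [-3.14094495e+00  2.37032079e-04  1.20146443e+00] [-0.23439452 -0.08396301 -0.70182064]
```

View pics/w2.png

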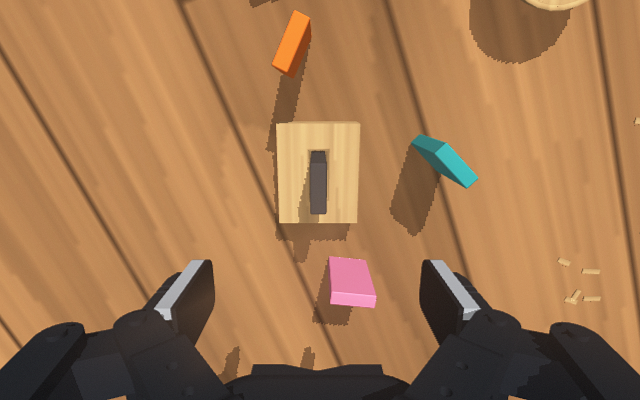

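```bash
python3 - <<'E'
from h import *
t=cv2.imread("pics/w2.png")
crop(t,260,110,120,125,5,"w2c.png")
E
```

```text
(no output)
```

View pics/w2c.png

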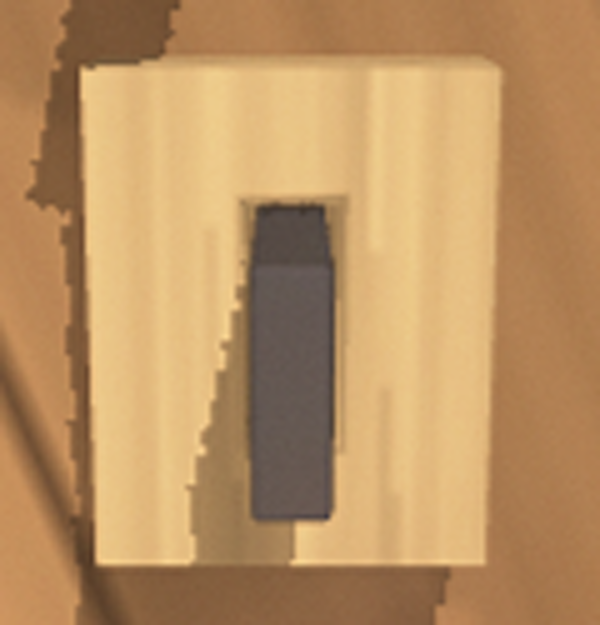

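```bash
python3 - <<'E'
from h import *
import json
W=Cam("w",json.load(open("w2.json")))
def tc(x,k,o): return (np.array(x)+.5)/k-.5+np.array(o)
for nm,p,z in [("stand",[(80,67),(500,67),(486,566),(96,566)],35),("stone",[(251,265),(331,265),(331,520),(251,520)],93)]:
    q=W.plane(tc(p,5,(260,110)),z); a=q[0]+q[1]-q[2]-q[3]
    print(nm,q.mean(0),np.linalg.norm(np.diff(q,axis=0),axis=1),"ydir",np.degrees(np.arctan2(a[1],a[0])))
E
```

```text
stand [ 474.91115998 -352.83504692   35.        ] [ 79.69845036 100.42330146  80.29891392] ydir 69.05511638042172
stone [ 475.063699   -352.20416629   93.        ] [12.98461334 43.55324214 13.54447884] ydir 68.94684520349917
```

Emit:
drive_tool --plan '[{"x": 0.12, "y": 0.02, "z": -3, "spin": 0.002}, {"x": 0, "y": 0, "z": -3, "spin": 0}, {"x": 0, "y": 0, "z": -3, "spin": 0}, {"x": 0, "y": 0, "z": -3, "spin": 0}, {"x": 0, "y": 0, "z": -2, "spin": 0}, {"x": 0, "y": 0, "z": -2, "spin": 0}, {"x": 0, "y": 0, "z": -1.15, "spin": 0}, {"x": 0, "y": 0, "z": 0, "spin": 0}, {"x": 0, "y": 0, "z": 0, "spin": 0}]'

```text
clock: 2.45
position: [475.5, -352.6, 60.5]
ee_rot: [3.141, 0.0, 1.204]
contact_force: [-0.2, -0.1, -0.1]
finger_gap: 1.002
```

Emit:
drive_tool --plan '[{"x": 0, "y": 0, "z": 0, "spin": 0}, {"x": 0, "y": 0, "z": 0, "spin": 0}, {"x": 0, "y": 0, "z": 0, "spin": 0}, {"x": 0, "y": 0, "z": 0, "spin": 0}, {"x": 0, "y": 0, "z": 0, "spin": 0}, {"x": 0, "y": 0, "z": 0, "spin": 0}, {"x": 0, "y": 0, "z": 0, "spin": 0}, {"x": 0, "y": 0, "z": 0, "spin": 0}, {"x": 0, "y": 0, "z": 0, "spin": 0}, {"x": 0, "y": 0, "z": 0, "spin": 0}]' --fingers -1 --grip_force 50

```text
clock: 3.45
position: [475.9, -352.0, 60.1]
ee_rot: [3.141, 0.0, 1.205]
contact_force: [0.6, 0.4, 2.3]
finger_gap: 0.157
```

Emit:
drive_tool --plan '[{"x": 0, "y": 0, "z": 1, "spin": 0}, {"x": 0, "y": 0, "z": 2, "spin": 0}, {"x": 0, "y": 0, "z": 3, "spin": 0}, {"x": 0, "y": 0, "z": 3, "spin": 0}, {"x": 0, "y": 0, "z": 3, "spin": 0}, {"x": 0.8, "y": 1.4, "z": 0, "spin": 0.024}, {"x": 1.6, "y": 2.9, "z": 0, "spin": 0.044}, {"x": 1.6, "y": 2.9, "z": 0, "spin": 0.044}, {"x": 1.6, "y": 2.9, "z": 0, "spin": 0.044}, {"x": 1.6, "y": 2.9, "z": 0, "spin": 0.044}, {"x": 1.6, "y": 2.9, "z": 0, "spin": 0.038}, {"x": 0.8, "y": 1.3, "z": 0, "spin": 0}, {"x": 0, "y": 0, "z": 0, "spin": 0}, {"x": 0, "y": 0, "z": 0, "spin": 0}, {"x": 0, "y": 0, "z": 0, "spin": 0}]'

```text
clock: 4.95
position: [571.0, -180.9, 179.5]
ee_rot: [-3.141, 0.0, 1.442]
contact_force: [-0.3, 0.9, -1.5]
finger_gap: 0.155
```

```bash
python3 look.py w3
```

```text
4.95 [ 571.04202346 -180.85610006  179.46615438] [-3.14086892e+00  3.14511993e-04  1.44161383e+00] [-0.34799263  0.85396521 -1.5303958 ]
```

View pics/w3.png

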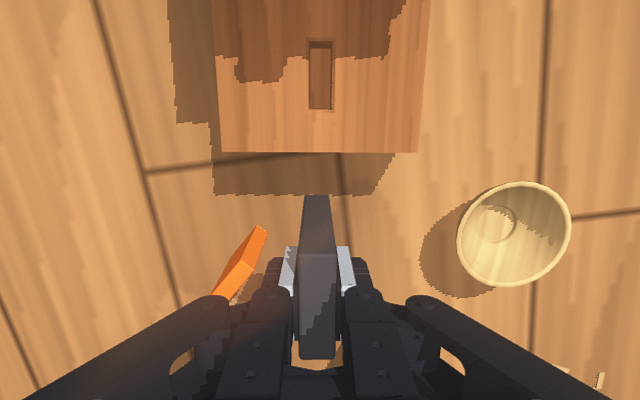

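```bash
python3 - <<'E'
from h import *
t=cv2.imread("pics/w3.png")
crop(t,290,25,60,100,6,"w3c.png");crop(t,200,120,240,140,3,"w3d.png");crop(t,280,180,80,110,6,"w3e.png")
E
```

```text
(no output)
```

View pics/w3c.png

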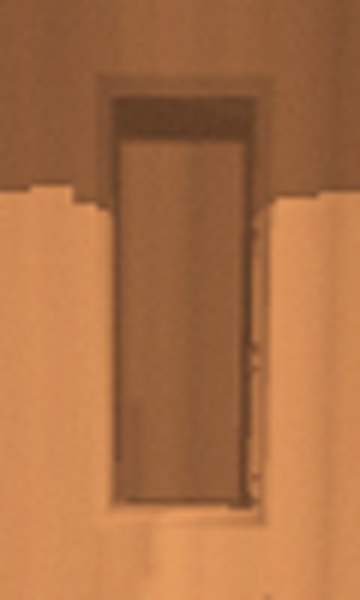

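View pics/w3d.png

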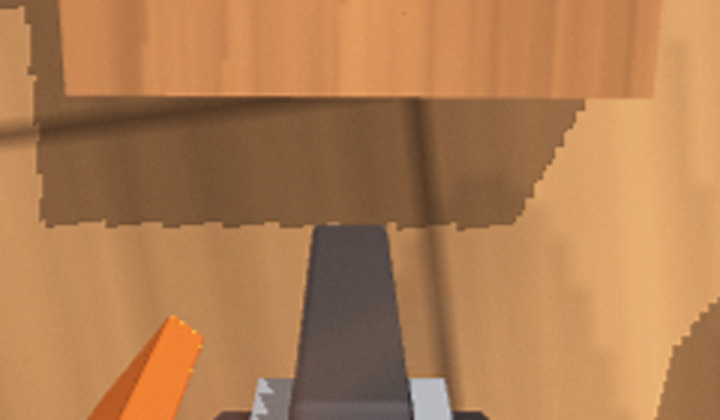

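View pics/w3e.png

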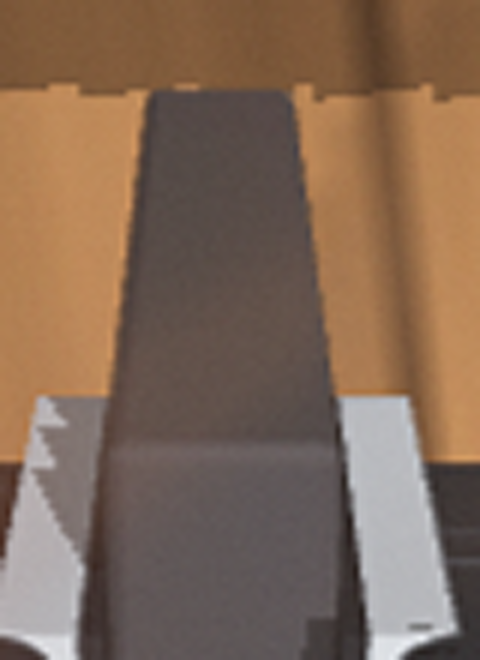

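```bash
python3 - <<'E'
from h import *
import json
W=Cam("w",json.load(open("w3.json")))
def tc(x,k,o): return (np.array(x)+.5)/k-.5+np.array(o)
for nm,p in [("outer",[(97,76),(271,76),(267,525),(97,521)]),("inner",[(112,97),(255,97),(250,507),(113,503)])]:
    q=W.plane(tc(p,6,(290,25)),55); a=q[0]+q[1]-q[2]-q[3]
    print(nm,q.mean(0),np.linalg.norm(np.diff(q,axis=0),axis=1),"ydir",np.degrees(np.arctan2(a[1],a[0])))
d=W.plane(tc([(65,96),(653,97)],3,(200,120)),55);a=d[1]-d[0];print(d,d.mean(0),np.linalg.norm(a),np.degrees(np.arctan2(a[1],a[0])))
y=np.array([np.cos(np.radians(82.6)),np.sin(np.radians(82.6))]);print("well from deck end",d.mean(0)[:2]+55*y)
b=W.plane(tc([(148,90),(292,90)],6,(280,180)),132.5);a=b[1]-b[0];print("stone edge",b,np.linalg.norm(a),np.degrees(np.arctan2(a[1],a[0])),b.mean(0)[:2]-22*y, ctrl.observe()["position"])
E
```

```text
outer [584.92047245 -93.63398905  55.        ] [20.32639826 50.83175155 21.01844159] ydir 82.54028947446164
inner [584.85450306 -93.67677969  55.        ] [16.74819038 46.42737764 16.90143437] ydir 82.51010302751115
[[ 503.0908018  -138.43513388   55.        ]
 [ 651.86439326 -157.87183849   55.        ]] [ 577.47759753 -148.15348618   55.        ] 150.03788522555453 -7.443318417119191
well from deck end [584.56135534 -93.61157225]
stone edge [[ 566.86300889 -159.83167324  132.5       ]
 [ 580.25649595 -161.55847348  132.5       ]] 13.504345025676677 -7.346523521752052 [ 570.7262493  -182.51183893] [ 571.06171316 -181.0050389   179.58072374]
```

Emit:
drive_tool --plan '[{"x": 0.21, "y": 1.38, "z": 0, "spin": 0}, {"x": 0.4, "y": 2.5, "z": 0, "spin": 0}, {"x": 0.4, "y": 2.5, "z": 0, "spin": 0}, {"x": 0.4, "y": 2.5, "z": 0, "spin": 0}, {"x": 0, "y": 0, "z": -2, "spin": 0}, {"x": 0, "y": 0, "z": -2, "spin": 0}, {"x": 0, "y": 0, "z": -2, "spin": 0}, {"x": 0, "y": 0, "z": -0.5, "spin": 0}, {"x": 0, "y": 0, "z": 0, "spin": 0}, {"x": 0, "y": 0, "z": 0, "spin": 0}, {"x": 0, "y": 0, "z": 0, "spin": 0}]'

```text
clock: 6.1
position: [586.7, -91.4, 116.4]
ee_rot: [3.139, 0.0, 1.443]
contact_force: [0.1, 0.2, -1.1]
finger_gap: 0.158
```

```bash
python3 look.py w4
```

```text
6.1 [586.7066742  -91.44313472 116.41069461] [3.13921181e+00 2.35481788e-04 1.44253867e+00] [ 0.0990323   0.22281519 -1.11763749]
```

View pics/w4.png

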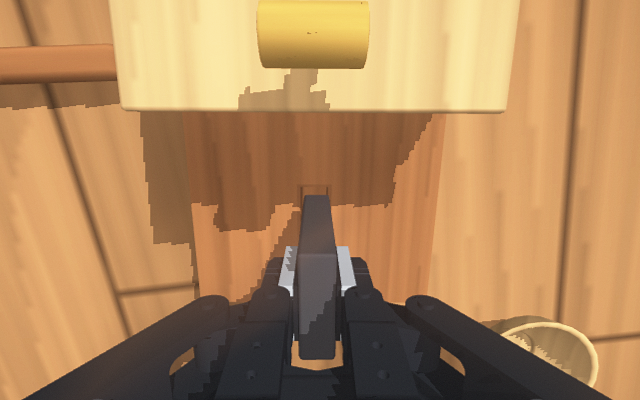

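```bash
python3 - <<'E'
from h import *
t=cv2.imread("pics/w4.png")
crop(t,280,170,80,100,7,"w4c.png"); print(ctrl.observe()["position"])
E
```

```text
[586.64755999 -91.45022216 116.30797964]
```

View pics/w4c.png

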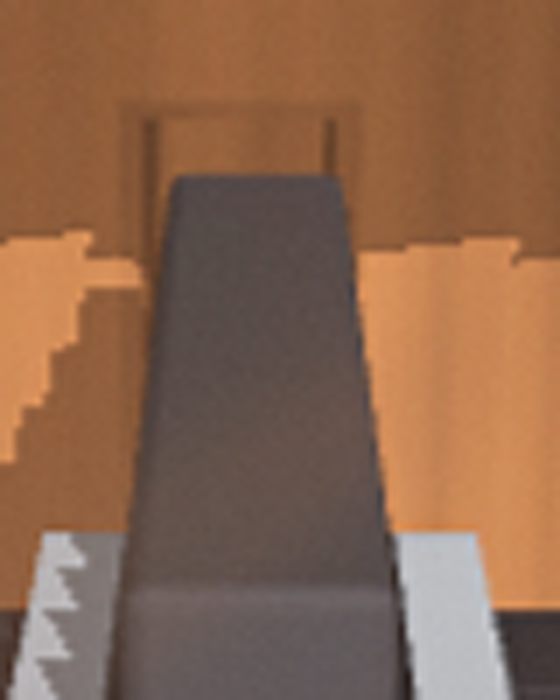

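```bash
python3 - <<'E'
from h import *
import json
W=Cam("w",json.load(open("w4.json")))
def tc(x,k,o): return (np.array(x)+.5)/k-.5+np.array(o)
y=np.array([np.cos(np.radians(82.55)),np.sin(np.radians(82.55))])
a=W.plane(tc([(120,102),(362,102)],7,(280,170)),55);print(a.mean(0),np.linalg.norm(a[1]-a[0]),a.mean(0)[:2]-25.4*y)
a=W.plane(tc([(140,119),(338,119)],7,(280,170)),55);print(a.mean(0),np.linalg.norm(a[1]-a[0]),a.mean(0)[:2]-23.5*y)
b=W.plane(tc([(172,177),(343,177)],7,(280,170)),69);print(b.mean(0),np.linalg.norm(b[1]-b[0]),b.mean(0)[:2]-22*y)
E
```

```text
[588.4024918  -68.58376053  55.        ] 20.756200686930644 [585.10910383 -93.76934363]
[588.03776313 -70.04929329  55.        ] 17.016361869970286 [584.99073095 -93.35091544]
[589.40882007 -71.60509609  69.        ] 13.782633620822114 [586.55627931 -93.41938065]
```

Emit:
drive_tool --plan '[{"x": -0.15, "y": -0.01, "z": 0, "spin": 0}, {"x": 0, "y": 0, "z": 0, "spin": 0}, {"x": 0, "y": 0, "z": -0.5, "spin": 0}, {"x": 0, "y": 0, "z": -0.5, "spin": 0}, {"x": 0, "y": 0, "z": -0.4, "spin": 0}, {"x": 0, "y": 0, "z": -0.4, "spin": 0}, {"x": 0, "y": 0, "z": -0.4, "spin": 0}, {"x": 0, "y": 0, "z": 0, "spin": 0}, {"x": 0, "y": 0, "z": 0, "spin": 0}]'

```text
clock: 7.05
position: [584.2, -91.2, 92.7]
ee_rot: [-3.141, -0.0, 1.443]
contact_force: [0.6, -0.3, -1.0]
finger_gap: 0.154
```

Emit:
drive_tool --plan '[{"x": 0, "y": 0, "z": -0.5, "spin": 0}, {"x": 0, "y": 0, "z": -0.5, "spin": 0}, {"x": 0, "y": 0, "z": -0.5, "spin": 0}, {"x": 0, "y": 0, "z": -0.5, "spin": 0}, {"x": 0, "y": 0, "z": -0.5, "spin": 0}, {"x": 0, "y": 0, "z": -0.2, "spin": 0}, {"x": 0, "y": 0, "z": 0, "spin": 0}, {"x": 0, "y": 0, "z": 0, "spin": 0}]'

```text
clock: 7.85
position: [584.3, -91.3, 65.9]
ee_rot: [-3.142, 0.0, 1.443]
contact_force: [0.0, -0.2, -1.1]
finger_gap: 0.157
```

Emit:
drive_tool --plan '[{"x": 0, "y": 0, "z": -0.2, "spin": 0}, {"x": 0, "y": 0, "z": -0.1, "spin": 0}, {"x": 0, "y": 0, "z": -0.1, "spin": 0}, {"x": 0, "y": 0, "z": 0, "spin": 0}, {"x": 0, "y": 0, "z": 0, "spin": 0}]'

```text
clock: 8.35
position: [584.4, -91.3, 62.1]
ee_rot: [3.141, 0.0, 1.443]
contact_force: [-1.2, 0.2, 2.1]
finger_gap: 0.157
```

Emit:
drive_tool --plan '[{"x": 0, "y": 0, "z": -0.1, "spin": 0}, {"x": 0, "y": 0, "z": 0, "spin": 0}, {"x": 0, "y": 0, "z": 0, "spin": 0}]'

```text
clock: 8.65
position: [584.5, -91.3, 62.1]
ee_rot: [3.141, 0.0, 1.443]
contact_force: [-4.7, 1.9, 10.7]
finger_gap: 0.154
```

Emit:
drive_tool --plan '[{"x": 0, "y": 0, "z": 0, "spin": 0}, {"x": 0, "y": 0, "z": 0, "spin": 0}, {"x": 0, "y": 0, "z": 0, "spin": 0}, {"x": 0, "y": 0, "z": 0, "spin": 0}, {"x": 0, "y": 0, "z": 0, "spin": 0}, {"x": 0, "y": 0, "z": 0, "spin": 0}, {"x": 0, "y": 0, "z": 0, "spin": 0}]' --fingers 1

```text
clock: 9.35
position: [584.2, -91.3, 60.7]
ee_rot: [-3.141, 0.0, 1.443]
contact_force: [-0.2, 0.9, 0.3]
finger_gap: 0.998
```

Emit:
drive_tool --plan '[{"x": 0, "y": 0, "z": 1, "spin": 0}, {"x": 0, "y": 0, "z": 2, "spin": 0}, {"x": 0, "y": 0, "z": 3, "spin": 0}, {"x": 0, "y": 0, "z": 4, "spin": 0}, {"x": 0, "y": 0, "z": 4, "spin": 0}, {"x": 0, "y": 0, "z": 4, "spin": 0}, {"x": 0, "y": 0, "z": 0, "spin": 0}, {"x": 0, "y": 0, "z": 0, "spin": 0}, {"x": 0, "y": 0, "z": 0, "spin": 0}]'

```text
clock: 10.25
position: [583.7, -91.1, 239.9]
ee_rot: [-3.14, -0.0, 1.443]
contact_force: [0.3, 0.5, -0.1]
finger_gap: 0.999
```

```bash
python3 look.py w5; python3 - <<'E'
from h import *
cv2.imwrite("pics/scene5.png",ctrl.capture("scene"));cv2.imwrite("pics/top5.png",ctrl.capture("top"))
crop(cv2.imread("pics/scene5.png"),250,130,160,130,5,"s5c.png")
E
```

```text
10.25 [583.66968916 -91.13667879 239.92935667] [-3.14015505e+00 -1.47656486e-04  1.44274580e+00] [ 0.32177896  0.45940748 -0.14522209]
```

View pics/w5.png

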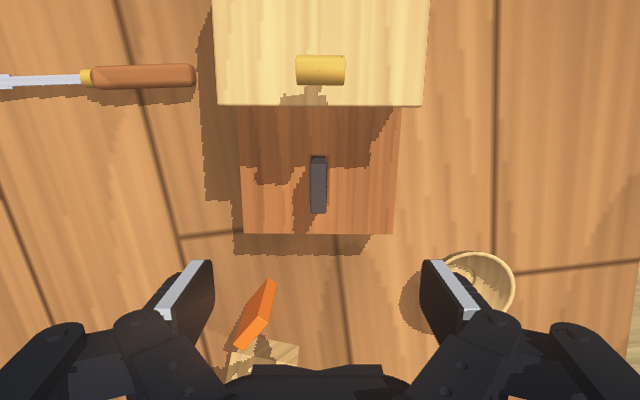

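View pics/s5c.png

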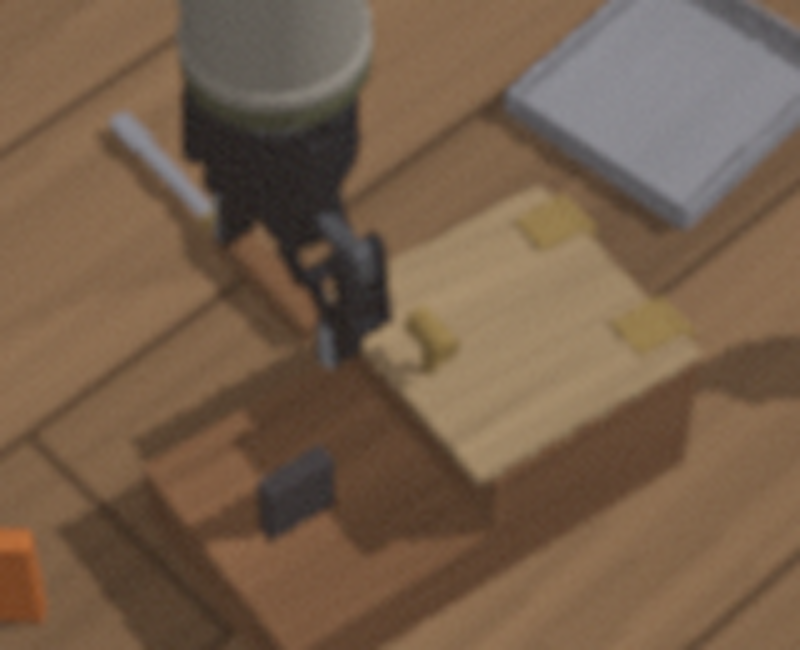

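```bash
python3 - <<'E'
from h import *
import json
W5=Cam("w",json.load(open("w5.json")));W4=Cam("w",json.load(open("w4.json")));T=Cam("top");S=Cam("scene")
def tc(x,k,o): return (np.array(x)+.5)/k-.5+np.array(o)
ht=tc([(351,263)],5,(220,140)); hs=tc([(432,338)],5,(250,130))
print("T-W5",tri(T,ht,W5,[(321,69.5)]));print("S-W5",tri(S,hs,W5,[(321,69.5)]));print("T-S",tri(T,ht,S,hs))
yaw=np.radians(-7.45);x=np.array([np.cos(yaw),np.sin(yaw),0]);y=np.array([-x[1],x[0],0])
wo=np.array([584.9,-93.6,0]);c=wo+85*y;h=c+135*y+[0,0,105]
print("case",c,"hinge",h,"covered",c+60*y)
for th in [0,.05,.1,.15,.2]:
    a=th+np.arctan2(38,130);r=np.hypot(38,130);P=h-y*r*np.cos(a)+[0,0,r*np.sin(a)]
    e=h-y*155*np.cos(th)+[0,0,155*np.sin(th)]; e2=e+8*np.array([0,0,1])
    print(th,P,T.proj(P),ht,S.proj(P),hs,W5.proj(P),"edge",W5.proj([e-75*x,e+75*x,e2-75*x,e2+75*x]).round(0).tolist(),W4.proj([e-75*x,e+75*x]).round(0).tolist())
E
```

```text
T-W5 (array([597.83265225,  -2.52627168, 150.94841574]), np.float64(0.04066300666674457))
S-W5 (array([597.75237968,  -2.31083245, 144.44724618]), np.float64(0.6688801071683337))
T-S (array([598.4595627 ,  -2.75522875, 145.69642118]), np.float64(1.0507867309413568))
case [595.92118022  -9.3175369    0.        ] hinge [613.42540763 124.54284568 105.        ] covered [603.70083685  50.17596647   0.        ]
0 [596.56948494  -4.35974495 143.        ] [[290.73579791 193.33205035]] [[289.8 192.2]] [[335.27071449 197.65696075]] [[336.  197.2]] [[319.27625706  73.75937375]] edge [[221.0, 111.0], [416.0, 112.0], [219.0, 112.0], [419.0, 112.0]] [[139.0, 121.0], [487.0, 122.0]]
0.05 [596.83680361  -2.31547422 149.4498019 ] [[289.7439056  192.74568516]] [[289.8 192.2]] [[335.91515142 195.90904514]] [[336.  197.2]] [[319.35937279  69.52438436]] edge [[219.0, 112.0], [419.0, 112.0], [216.0, 112.0], [422.0, 113.0]] [[129.0, 121.0], [496.0, 122.0]]
0.1 [5.97145585e+02 4.58762365e-02 1.55788502e+02] [[288.60121831 192.14385625]] [[289.8 192.2]] [[336.658572   194.11863406]] [[336.  197.2]] [[319.44927696  64.47319623]] edge [[216.0, 111.0], [422.0, 112.0], [213.0, 111.0], [425.0, 112.0]] [[119.0, 121.0], [506.0, 122.0]]
0.15 [597.49505777   2.71840428 162.00025818] [[287.30809776 191.52799239]] [[289.8 192.2]] [[337.4997247  192.29058945]] [[336.  197.2]] [[319.54636984  58.54043423]] edge [[213.0, 110.0], [425.0, 111.0], [209.0, 110.0], [429.0, 111.0]] [[107.0, 120.0], [517.0, 121.0]]
0.2 [597.88434797   5.69542999 168.06954296] [[285.86544756 190.8996247 ]] [[289.8 192.2]] [[338.43699837 190.42998883]] [[336.  197.2]] [[319.65106353  51.6560505 ]] edge [[209.0, 108.0], [429.0, 109.0], [206.0, 109.0], [432.0, 109.0]] [[94.0, 117.0], [530.0, 118.0]]
```

Emit:
drive_tool --plan '[{"x": 0.38, "y": 2.36, "z": 0, "spin": 0}, {"x": 0.5, "y": 3.25, "z": 0, "spin": 0}, {"x": 0.5, "y": 3.25, "z": 0, "spin": 0}, {"x": 0, "y": 0, "z": -2, "spin": 0}, {"x": 0, "y": 0, "z": -2, "spin": 0}, {"x": 0, "y": 0, "z": -2, "spin": 0}, {"x": 0, "y": 0, "z": -2, "spin": 0}, {"x": 0, "y": 0, "z": -1, "spin": 0}, {"x": 0, "y": 0, "z": -1, "spin": 0}, {"x": 0, "y": 0, "z": -0.8, "spin": 0}, {"x": 0, "y": 0, "z": 0, "spin": 0}, {"x": 0, "y": 0, "z": 0, "spin": 0}]'

```text
clock: 11.6
position: [598.3, -2.7, 133.3]
ee_rot: [3.141, 0.0, 1.443]
contact_force: [0.3, -0.6, 0.7]
finger_gap: 0.997
```

```bash
python3 look.py w6
```

```text
11.6 [598.34388839  -2.72275285 133.30074447] [3.14101076e+00 1.18917436e-05 1.44279209e+00] [ 0.32636398 -0.62748676  0.65141159]
```

View pics/w6.png

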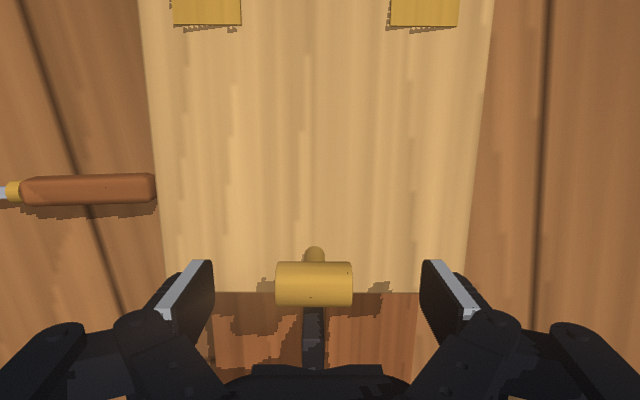

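```bash
python3 - <<'E'
from h import *
import json
W=Cam("w",json.load(open("w6.json")))
print(W.plane([(314,284)],149),W.proj([[598.3,-2.7,133.3+18.7],[598.3,-2.7,133.3]]))
E
```

```text
[[597.37865436  -3.04875692 149.        ]] [[316.13512549 286.77609166]
 [316.14073203 265.3941819 ]]
```

Aligned within 1 mm; shift −1 mm in x and close on the handle.

Emit:
drive_tool --plan '[{"x": -0.1, "y": 0, "z": 0, "spin": 0}, {"x": 0, "y": 0, "z": 0, "spin": 0}, {"x": 0, "y": 0, "z": 0, "spin": 0}, {"x": 0, "y": 0, "z": 0, "spin": 0}, {"x": 0, "y": 0, "z": 0, "spin": 0}, {"x": 0, "y": 0, "z": 0, "spin": 0}, {"x": 0, "y": 0, "z": 0, "spin": 0}, {"x": 0, "y": 0, "z": 0, "spin": 0}]' --fingers -1 --grip_force 30

```text
clock: 12.45
position: [597.0, -2.8, 132.8]
ee_rot: [-3.142, 0.0, 1.443]
contact_force: [-1.1, -1.1, 0.8]
finger_gap: 0.345
```

```bash
python3 - <<'E'
import numpy as np
r=135.4;a=np.linspace(.334,1.80,25);yaw=np.radians(-7.45);y=np.array([-np.sin(yaw),np.cos(yaw)])
P=np.c_[np.outer(-r*np.cos(a),y),r*np.sin(a)];print(np.diff(P,axis=0).round(1)/10)
E
```

```text
[[ 0.04  0.29  0.77]
 [ 0.04  0.34  0.75]
 [ 0.05  0.38  0.73]
 [ 0.06  0.43  0.71]
 [ 0.06  0.47  0.68]
 [ 0.07  0.51  0.65]
 [ 0.07  0.55  0.62]
 [ 0.08  0.58  0.58]
 [ 0.08  0.62  0.54]
 [ 0.08  0.65  0.5 ]
 [ 0.09  0.68  0.46]
 [ 0.09  0.71  0.42]
 [ 0.1   0.73  0.38]
 [ 0.1   0.75  0.33]
 [ 0.1   0.77  0.28]
 [ 0.1   0.79  0.24]
 [ 0.1   0.8   0.19]
 [ 0.11  0.81  0.14]
 [ 0.11  0.82  0.09]
 [ 0.11  0.82  0.04]
 [ 0.11  0.82 -0.01]
 [ 0.11  0.82 -0.06]
 [ 0.11  0.81 -0.11]
 [ 0.11  0.8  -0.16]]
```

Emit:
drive_tool --plan '[{"x": 0.04, "y": 0.29, "z": 0.77, "spin": 0}, {"x": 0.04, "y": 0.34, "z": 0.75, "spin": 0}, {"x": 0.05, "y": 0.38, "z": 0.73, "spin": 0}, {"x": 0.06, "y": 0.43, "z": 0.71, "spin": 0}, {"x": 0.06, "y": 0.47, "z": 0.68, "spin": 0}, {"x": 0.07, "y": 0.51, "z": 0.65, "spin": 0}, {"x": 0.07, "y": 0.55, "z": 0.62, "spin": 0}, {"x": 0.08, "y": 0.58, "z": 0.58, "spin": 0}, {"x": 0, "y": 0, "z": 0, "spin": 0}]'

```text
clock: 13.35
position: [602.0, 33.9, 188.7]
ee_rot: [3.141, -0.001, 1.444]
contact_force: [1.4, 0.5, -2.0]
finger_gap: 0.34
```

Emit:
drive_tool --plan '[{"x": 0.08, "y": 0.62, "z": 0.54, "spin": 0}, {"x": 0.08, "y": 0.65, "z": 0.5, "spin": 0}, {"x": 0.09, "y": 0.68, "z": 0.46, "spin": 0}, {"x": 0.09, "y": 0.71, "z": 0.42, "spin": 0}, {"x": 0.1, "y": 0.73, "z": 0.38, "spin": 0}, {"x": 0.1, "y": 0.75, "z": 0.33, "spin": 0}, {"x": 0.1, "y": 0.77, "z": 0.28, "spin": 0}, {"x": 0.1, "y": 0.79, "z": 0.24, "spin": 0}, {"x": 0, "y": 0, "z": 0, "spin": 0}]'

```text
clock: 14.25
position: [609.7, 91.1, 220.1]
ee_rot: [3.14, -0.001, 1.444]
contact_force: [4.1, -1.4, 0.0]
finger_gap: 0.344
```

Emit:
drive_tool --plan '[{"x": 0.1, "y": 0.8, "z": 0.19, "spin": 0}, {"x": 0.11, "y": 0.81, "z": 0.14, "spin": 0}, {"x": 0.11, "y": 0.82, "z": 0.09, "spin": 0}, {"x": 0.11, "y": 0.82, "z": 0.04, "spin": 0}, {"x": 0.11, "y": 0.82, "z": -0.01, "spin": 0}, {"x": 0.11, "y": 0.82, "z": -0.06, "spin": 0}, {"x": 0.11, "y": 0.81, "z": -0.11, "spin": 0}, {"x": 0.11, "y": 0.8, "z": -0.16, "spin": 0}, {"x": 0, "y": 0, "z": 0, "spin": 0}, {"x": 0, "y": 0, "z": 0, "spin": 0}]'

```text
clock: 15.25
position: [618.5, 155.9, 221.2]
ee_rot: [3.14, -0.001, 1.444]
contact_force: [4.2, 0.4, 5.4]
finger_gap: 0.344
```

```bash
python3 look.py w7;python3 - <<'E'
from h import *
s=ctrl.capture("scene");crop(s,250,100,160,130,5,"s7c.png")
E
```

```text
15.25 [618.45023882 155.88305315 221.23050216] [ 3.13984841e+00 -1.24885918e-03  1.44353798e+00] [4.15618501 0.44339558 5.35606455]
```

View pics/s7c.png

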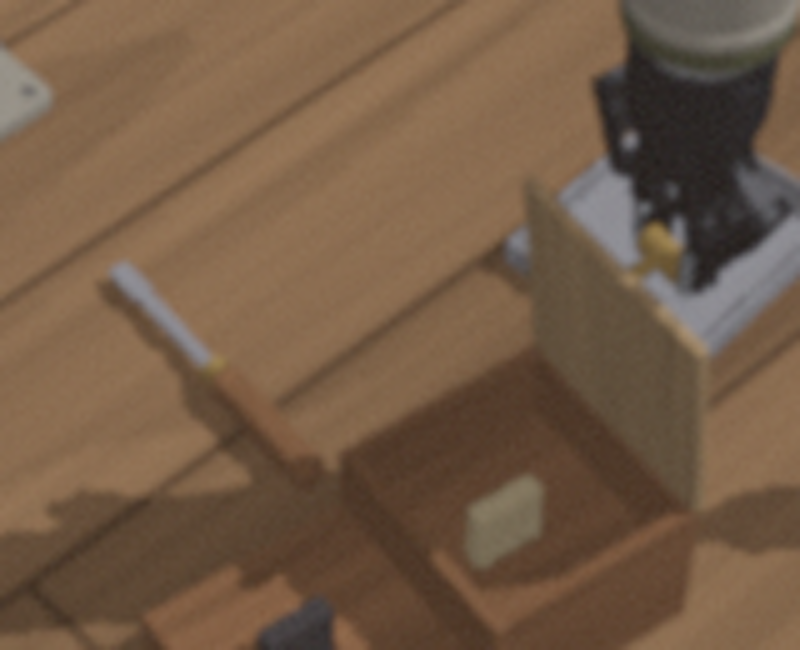

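View pics/w7.png

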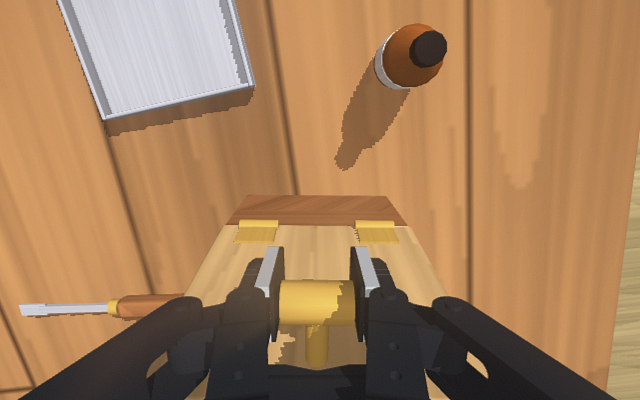

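Emit:
drive_tool --plan '[{"x": 0, "y": 0, "z": 0, "spin": 0}, {"x": 0, "y": 0, "z": 0, "spin": 0}, {"x": 0, "y": 0, "z": 0, "spin": 0}, {"x": 0, "y": 0, "z": 0, "spin": 0}, {"x": 0, "y": 0, "z": 0, "spin": 0}, {"x": 0, "y": 0, "z": 0, "spin": 0}]' --fingers 1 --grip_force 50

```text
clock: 15.95
position: [617.8, 154.8, 220.3]
ee_rot: [-3.141, 0.0, 1.443]
contact_force: [0.3, -0.3, -0.1]
finger_gap: 1.002
```

Emit:
drive_tool --plan '[{"x": 0, "y": 0, "z": 1, "spin": 0}, {"x": 0, "y": 0, "z": 2, "spin": 0}, {"x": 0, "y": 0, "z": 3, "spin": 0}, {"x": 0, "y": 0, "z": 3, "spin": 0}, {"x": 0, "y": 0, "z": 2, "spin": 0}, {"x": 0, "y": 0, "z": 0, "spin": 0}, {"x": 0, "y": 0, "z": 0, "spin": 0}]'

```text
clock: 16.65
position: [618.1, 154.9, 331.2]
ee_rot: [3.14, -0.0, 1.443]
contact_force: [-0.2, 0.2, -0.5]
finger_gap: 0.997
```

```bash
python3 - <<'E'
from h import *
s=ctrl.capture("scene");crop(s,250,60,200,150,4,"s8c.png");t=ctrl.capture("top");crop(t,100,120,260,150,3,"t8c.png")
E
```

```text
(no output)
```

View pics/s8c.png

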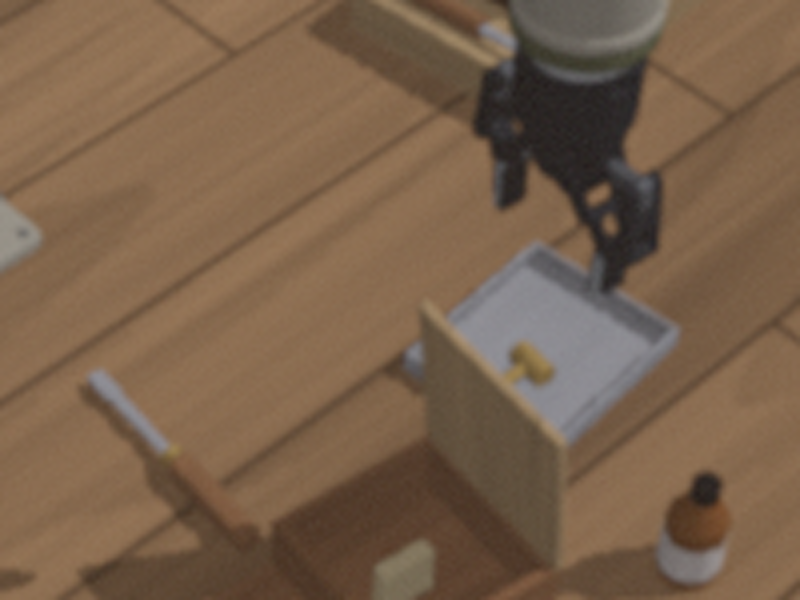

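View pics/t8c.png

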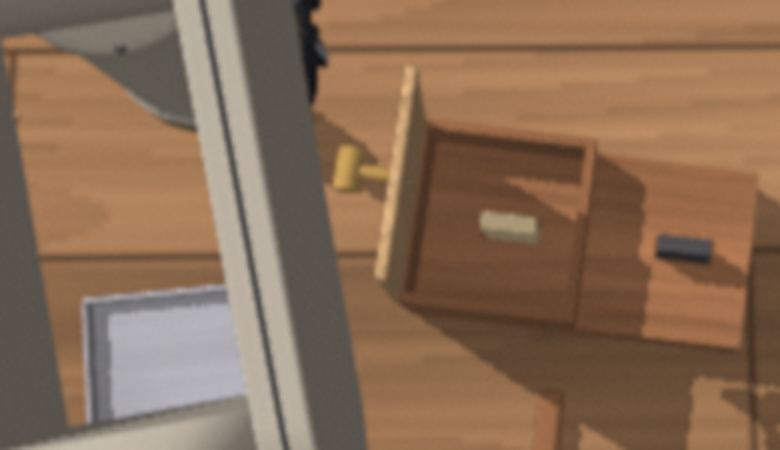

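```bash
python3 - <<'E'
from h import *
s=ctrl.capture("scene"); cv2.imwrite("pics/scene8.png",s); o=ctrl.observe()["position"]; S=Cam("scene")
for d in [0,73,120,150,170,200,250,300]:
    print(d,S.proj(o+[0,0,d]).round(0), S.f/np.linalg.norm(o+[0,0,d]-S.p))
v=s.copy()
for d in range(0,301,25):
    p=S.proj(o+[0,0,d])[0]; cv2.circle(v,tuple(int(a) for a in p.round()),1,(0,0,255),-1)
crop(v,300,0,180,150,5,"s8d.png")
E
```

```text
0 [[387. 125.]] 0.38690297163518517
73 [[390. 104.]] 0.4023473697883369
120 [[392.  89.]] 0.4125844591842701
150 [[394.  79.]] 0.41922340957587284
170 [[395.  72.]] 0.42368919980105496
200 [[396.  62.]] 0.4304396851049957
250 [[399.  43.]] 0.4417978363086688
300 [[401.  23.]] 0.45323131258725463
```

View pics/s8d.png

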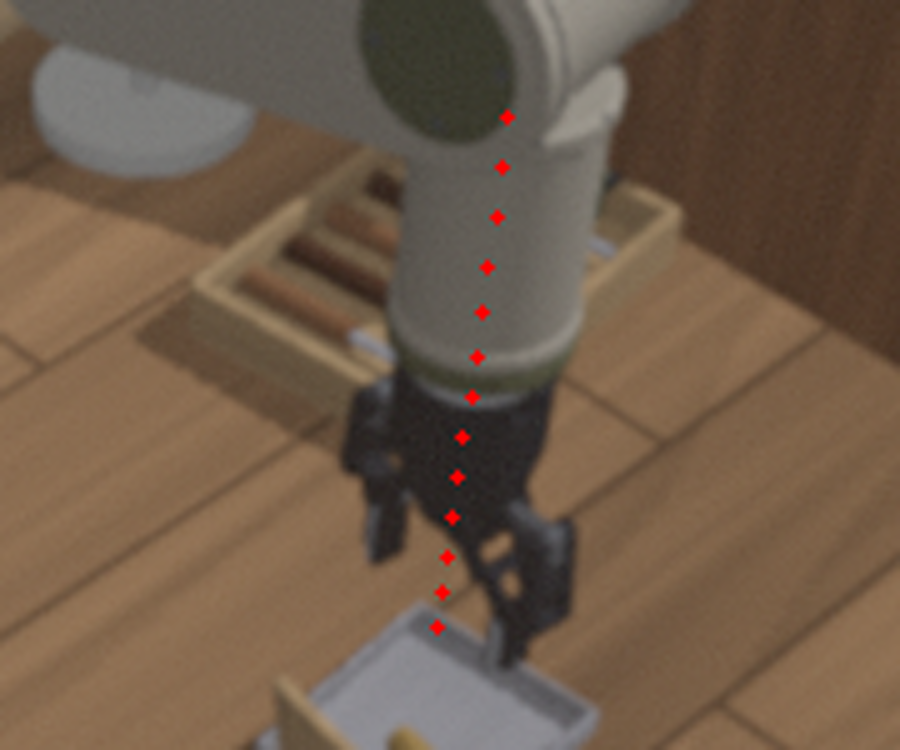

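Emit:
drive_tool --plan '[{"x": -0.2, "y": -1.6, "z": 0, "spin": 0}, {"x": -0.4, "y": -3, "z": 0, "spin": 0}, {"x": -0.4, "y": -3, "z": 0, "spin": 0}, {"x": -0.4, "y": -3, "z": 0, "spin": 0}, {"x": -0.4, "y": -3, "z": -1, "spin": 0}, {"x": -0.4, "y": -2.4, "z": -2, "spin": 0}, {"x": 0, "y": 0, "z": -2.5, "spin": 0}, {"x": 0, "y": 0, "z": -2.5, "spin": 0}, {"x": 0, "y": 0, "z": 0, "spin": 0}, {"x": 0, "y": 0, "z": 0, "spin": 0}, {"x": 0, "y": 0, "z": 0, "spin": 0}]'

```text
clock: 17.9
position: [596.4, -5.4, 252.1]
ee_rot: [3.139, 0.0, 1.443]
contact_force: [0.0, 0.7, -0.5]
finger_gap: 0.999
```

```bash
python3 look.py w9; python3 - <<'E'
from h import *
crop(cv2.imread("pics/w9.png"),220,60,200,150,4,"w9c.png")
E
```

```text
17.9 [596.44972487  -5.3975484  252.13030577] [3.13949060e+00 2.60255158e-05 1.44287392e+00] [ 0.01079931  0.66955752 -0.49222787]
```

View pics/w9.png

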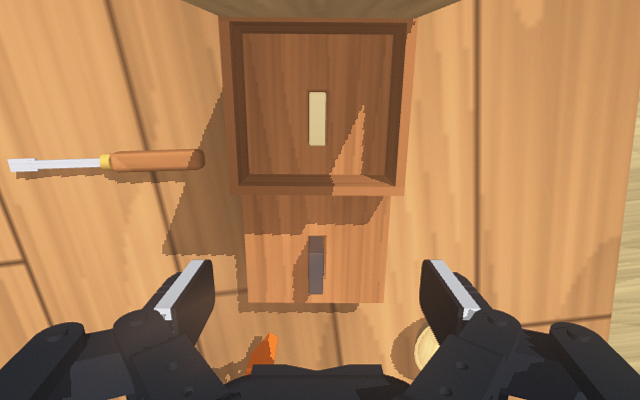

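View pics/w9c.png

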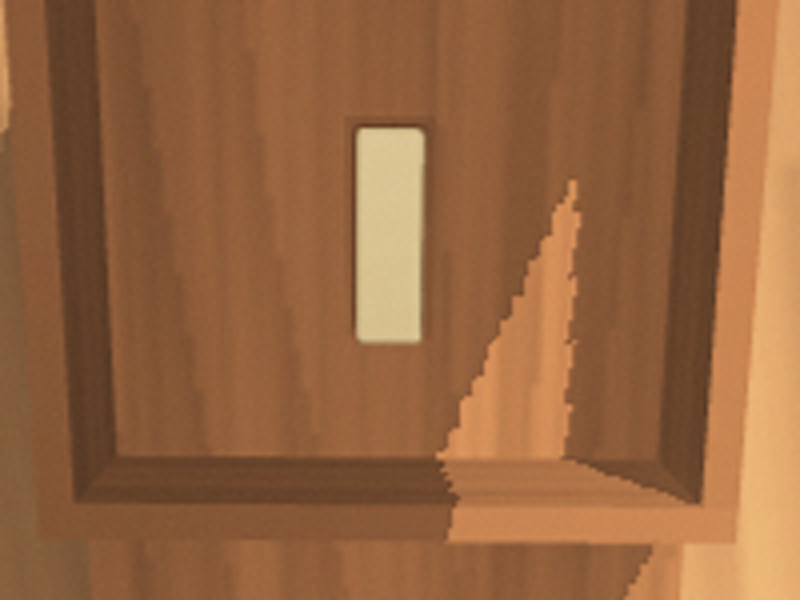

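```bash
python3 - <<'E'
from h import *
import json
W=Cam("w",json.load(open("w9.json")))
q=W.plane((np.array([(357,127),(424,127),(421,343),(355,343)])+.5)/4-.5+[220,60],95);a=q[0]+q[1]-q[2]-q[3]
print(q.mean(0),np.linalg.norm(np.diff(q,axis=0),axis=1),np.degrees(np.arctan2(a[1],a[0])))
q=W.plane([(309.5,252.5),(324,252.5),(323,294),(309,294)],95);print("coarse",q.mean(0),np.linalg.norm(np.diff(q,axis=0),axis=1))
E
```

```text
[604.39462393  50.19429577  95.        ] [13.72536746 44.02629581 14.10390929] 82.0569413669606
coarse [585.7172031  -92.12664005  95.        ] [13.55496111 43.80695144 13.57998114]
```

Emit:
drive_tool --plan '[{"x": 0.3, "y": 1.86, "z": 0, "spin": 0}, {"x": 0.3, "y": 1.9, "z": 0, "spin": 0}, {"x": 0.2, "y": 1.8, "z": 0, "spin": 0}, {"x": 0, "y": 0, "z": -2, "spin": 0}, {"x": 0, "y": 0, "z": -2.5, "spin": 0}, {"x": 0, "y": 0, "z": -2.5, "spin": 0}, {"x": 0, "y": 0, "z": -2.5, "spin": 0}, {"x": 0, "y": 0, "z": -2.5, "spin": 0}, {"x": 0, "y": 0, "z": 0, "spin": 0}, {"x": 0, "y": 0, "z": 0, "spin": 0}]'

```text
clock: 18.95
position: [604.0, 50.8, 131.1]
ee_rot: [-3.142, 0.0, 1.443]
contact_force: [0.7, 0.8, 1.1]
finger_gap: 0.999
```

```bash
python3 look.py w10
```

```text
18.95 [604.01299664  50.82419329 131.12147627] [-3.14152150e+00  2.29581837e-05  1.44331224e+00] [0.65692592 0.82481312 1.10183541]
```

View pics/w10.png

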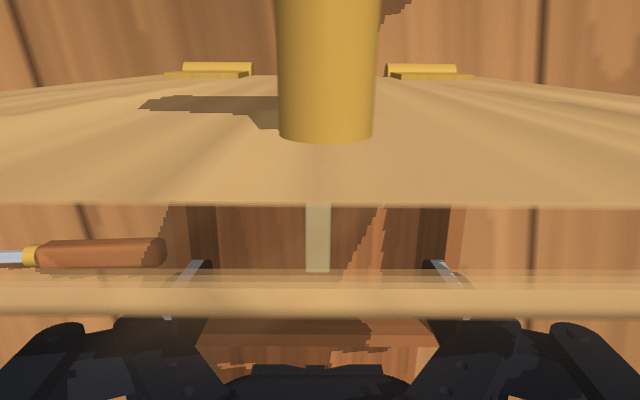

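Emit:
drive_tool --plan '[{"x": 0, "y": 0, "z": -1.5, "spin": 0}, {"x": 0, "y": 0, "z": -1.5, "spin": 0}, {"x": 0, "y": 0, "z": -1.5, "spin": 0}, {"x": 0, "y": 0, "z": -1.4, "spin": 0}, {"x": 0, "y": 0, "z": -0.9, "spin": 0}, {"x": 0, "y": 0, "z": 0, "spin": 0}, {"x": 0, "y": 0, "z": 0, "spin": 0}]'

```text
clock: 19.7
position: [603.8, 50.4, 62.2]
ee_rot: [-3.141, 0.0, 1.443]
contact_force: [-0.0, 0.2, 0.5]
finger_gap: 1.003
```

Emit:
drive_tool --plan '[{"x": 0, "y": 0, "z": 0, "spin": 0}, {"x": 0, "y": 0, "z": 0, "spin": 0}, {"x": 0, "y": 0, "z": 0, "spin": 0}, {"x": 0, "y": 0, "z": 0, "spin": 0}, {"x": 0, "y": 0, "z": 0, "spin": 0}, {"x": 0, "y": 0, "z": 0, "spin": 0}, {"x": 0, "y": 0, "z": 0, "spin": 0}, {"x": 0, "y": 0, "z": 0, "spin": 0}, {"x": 0, "y": 0, "z": 0, "spin": 0}]' --fingers -1 --grip_force 50

```text
clock: 20.6
position: [604.1, 50.4, 62.7]
ee_rot: [3.141, -0.0, 1.443]
contact_force: [0.3, -0.6, 3.4]
finger_gap: 0.156
```

Emit:
drive_tool --plan '[{"x": 0, "y": 0, "z": 0.4, "spin": 0}, {"x": 0, "y": 0, "z": 0.8, "spin": 0}, {"x": 0, "y": 0, "z": 1, "spin": 0}, {"x": 0, "y": 0, "z": 1.5, "spin": 0}, {"x": 0, "y": 0, "z": 2, "spin": 0}, {"x": 0, "y": 0, "z": 2.5, "spin": 0}, {"x": 0, "y": 0, "z": 3, "spin": 0}, {"x": 0, "y": 0, "z": 3, "spin": 0}, {"x": 0, "y": 0, "z": 3, "spin": 0}, {"x": 0, "y": 0, "z": 3, "spin": 0}, {"x": 0, "y": 0, "z": 3, "spin": 0}, {"x": 0, "y": 0, "z": 3, "spin": 0}, {"x": 0, "y": 0, "z": 2, "spin": 0}, {"x": 0, "y": 0, "z": 1, "spin": 0}, {"x": 0, "y": 0, "z": 0, "spin": 0}, {"x": 0, "y": 0, "z": 0, "spin": 0}]'

```text
clock: 22.2
position: [603.6, 50.4, 353.6]
ee_rot: [-3.141, 0.0, 1.443]
contact_force: [-0.2, 0.6, -2.0]
finger_gap: 0.158
```

Emit:
drive_tool --plan '[{"x": -0.5, "y": 1.1, "z": 0, "spin": 0}, {"x": -1, "y": 2, "z": 0, "spin": 0}, {"x": -1, "y": 3, "z": 0, "spin": 0}, {"x": -1, "y": 3, "z": 0, "spin": 0}, {"x": -1, "y": 3, "z": 0, "spin": 0}, {"x": -1, "y": 3, "z": 0, "spin": 0}, {"x": -1.5, "y": 3, "z": 0, "spin": 0}, {"x": -1.5, "y": 3, "z": 0, "spin": 0}, {"x": -1.5, "y": 3, "z": 0, "spin": 0}, {"x": -1, "y": 2, "z": 0, "spin": 0}, {"x": -0.5, "y": 1, "z": 0, "spin": 0}, {"x": 0, "y": 0, "z": 0, "spin": 0}, {"x": 0, "y": 0, "z": 0, "spin": 0}, {"x": 0, "y": 0, "z": 0, "spin": 0}]'

```text
clock: 23.6
position: [489.3, 320.4, 354.1]
ee_rot: [-3.141, 0.001, 1.442]
contact_force: [0.6, 0.1, -1.9]
finger_gap: 0.157
```

```bash
python3 look.py w11; python3 - <<'E'
from h import *
cv2.imwrite("pics/scene11.png",ctrl.capture("scene"))
E
```

```text
23.6 [489.34987556 320.40635637 354.11270504] [-3.14145227e+00  5.62454762e-04  1.44151065e+00] [ 0.6486327   0.1221771  -1.91772794]
```

View pics/w11.png

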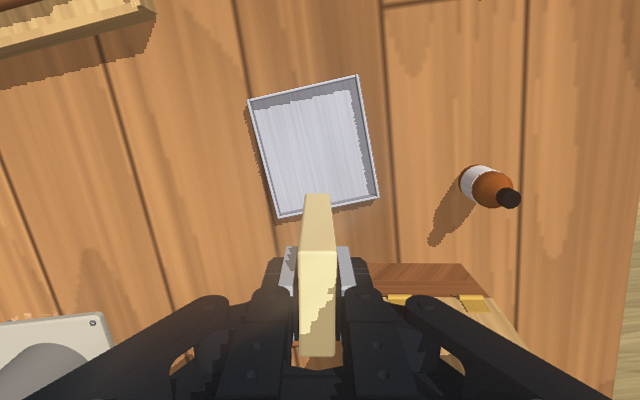

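View pics/scene11.png

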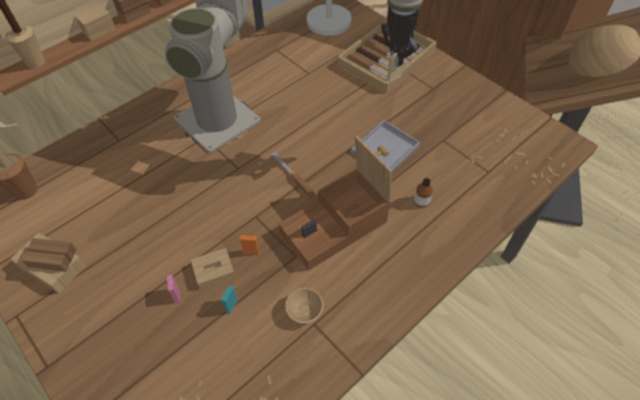

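```bash
python3 - <<'E'
from h import *
import json
W=Cam("w",json.load(open("w11.json")))
q=W.plane([(248,101),(358,75),(379,196),(280,217)],20);print(q.mean(0),(q[0]+q[2])/2,(q[1]+q[3])/2,np.linalg.norm(np.diff(q,axis=0),axis=1))
E
```

```text
[490.03669969 325.71013175  20.        ] [489.48554447 325.58540895  20.        ] [490.58785491 325.83485455  20.        ] [146.89531704 165.27756753 144.65437492]
```

Emit:
drive_tool --plan '[{"x": 0.04, "y": 0.3, "z": -1.5, "spin": 0}, {"x": 0, "y": 0, "z": -2, "spin": 0}, {"x": 0, "y": 0, "z": -2, "spin": 0}, {"x": 0, "y": 0, "z": -2, "spin": 0}, {"x": 0, "y": 0, "z": -1, "spin": 0}, {"x": 0, "y": 0, "z": -0.5, "spin": 0}, {"x": 0, "y": 0, "z": 0, "spin": 0}, {"x": 0, "y": 0, "z": 0, "spin": 0}, {"x": 0, "y": 0, "z": 0, "spin": 0}, {"x": 0, "y": 0, "z": 0, "spin": 0}, {"x": 0, "y": 0, "z": 0, "spin": 0}]'

```text
clock: 24.8
position: [489.5, 324.6, 265.0]
ee_rot: [3.141, -0.001, 1.443]
contact_force: [0.2, 0.1, -1.1]
finger_gap: 0.153
```

```bash
python3 look.py w12; python3 - <<'E'
from h import *
s=ctrl.capture("scene");crop(s,250,60,200,200,3,"s12.png"); t=ctrl.capture("top");cv2.imwrite("pics/top12.png",t)
E
```

```text
24.8 [489.49196573 324.59279832 265.03010136] [ 3.14077388e+00 -6.16811688e-04  1.44279173e+00] [ 0.22529915  0.10407338 -1.12233486]
```

View pics/s12.png

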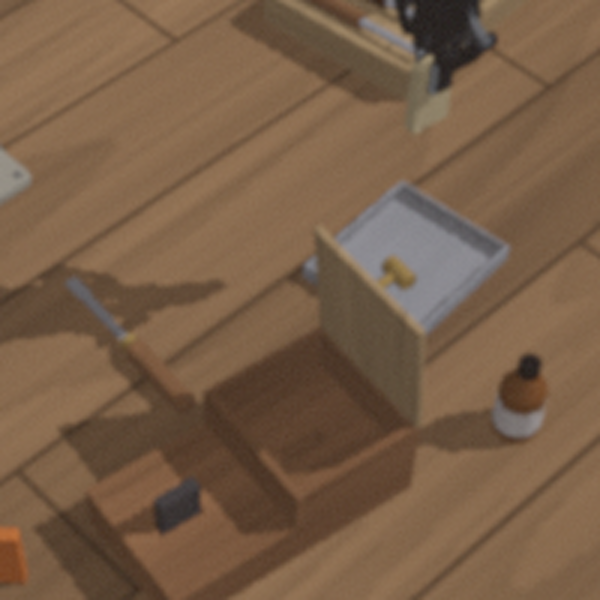

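View pics/top12.png

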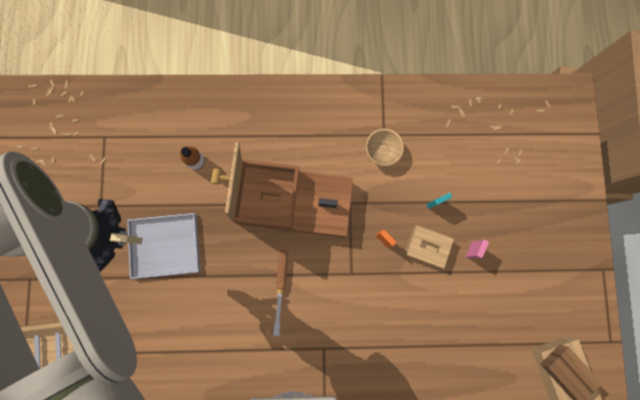

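```bash
python3 - <<'E'
from workcell import ctrl
print(ctrl.hand_in()); print(ctrl.observe()["clock"])
E
```

```text
the job is handed in; nothing more can be done
None
the job is handed in; nothing more can be done
```

The task is done and handed in after about 25 s of the 72 s allowed; the hand-in itself gave no verdict.

- **Coarse stone:** it sits in the open well, released. It touched bottom at the expected height, and its top face measured full size on the 95 mm plane.
- **Flap:** I lifted it to about 1.5 rad, estimated from the handle position. It was still standing open in the later pictures.
- **Fine stone:** it is held upright with its lower end about 217 mm above the bench. The tool is at (489.5, 324.6) mm, over the tray.
- **Bystanders:** the oil bottle, bowl and gouge look unmoved in the final top view.

- **Disagreements:** two estimates of the tray centre differed by about 4 mm in y, so I used a point between them. The flap's front edge also appeared a few millimetres from where I predicted, with no effect on the grasp.
- **Forces:** the highest reading the moves returned was about 11 N, when pressing the coarse stone home.

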